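Fill the fitting feeder and engage its drive key

ROBOT

A 7-joint arm with a two-finger parallel gripper is mounted at the origin on the work surface. World frame = base frame: x ahead of the robot, y to its left, z up, the work surface at z = 0. Lengths are in m, angles in rad, forces in N, time in s.
With the tool pointing down it reaches from about 0.425 to 1.025 m from the base axis. Payload 3.6 kg.
Tool frame: the origin (TCP) lies midway between the tips of the shut fingers; the grasp point (between the pads) lies env.pinch_z behind it (env.pinch_z is the distance from the TCP to the grasp point, in m); x points along the fingers, z is the direction in which the jaws open and shut, and the axes are right-handed (so a half turn about x gives the same grasp; the last joint's range is limited). The gripper opens to 85 mm and grips with 20 to 120 N. Pads are 22 mm wide; open, the fingers measure 114 mm over their backs; the gripper's body (76 mm by 85 mm) begins 54 mm behind the grasp point. The pads swing forward as they close: fully open they stand 13 mm farther back than shut.
Start: joints at [1.008, 0.591, 0.048, 1.609, -0.033, 0.943, -0.034], TCP at [0.328, -0.646, 0.209] pointing down, gripper open.
Joint ranges: [-2.69, 2.69], [-0.47, 2.24], [-1.27, 1.36], [0.19, 2.51], [-1.53, 4.68], [0.08, 2.07], [-3.09, 3.09]. Speed limits (rad/s): [2.57, 2.57, 3.14, 3.14, 3.14, 3.14, 3.14].

INTERFACE

Orientations are given as a unit quaternion [w, x, y, z].
In Python, from plant import status, imaging, workorder, env gives the robot as it stands. The module is installed in compiled form; this text tells all that it offers.
- The arm moves only by the shell command python3 -m jog 'ROWS' [FORCE]. ROWS is a JSON object of lists of equal length, an entry for each row: "claw": the opening, from 0 (shut) to 1 (fully open); "slide": the shift along the tool's x, y, z in cm, a list of three; "yaw": the turn about the tool's x in degrees. A call has 1 to 8 rows; each row is the pose to reach, as a shift and turn from the pose commanded when the call began, along the tool's axes at that moment; what a row does not reach only later rows make up. A row lasts 1/10 s, in which the tool goes at most 50 mm and 8.59 degrees, less where a joint would pass 70% of its speed; a pose out of reach is approached as far as the arm can. A call with a gripper value outside its range is refused whole. The fingers move at their own pace and stop on an object; FORCE is the grip in N (left out, the last holds). Time passes only in rows, so rows that repeat a pose let the fingers close. It gives the time, the measured TCP pose, the force and the opening at its end, in the units of the state.
- status.get_state(): the state, without advancing time (a new reading comes with each control period).
- imaging.read_camera(name): name is "scene" or "top" or "wrist"; returns a dict with "pixels" (400x640x3 uint8, blue, green, red), "fx", "fy", "cx", "cy" (pixels), "dist" ([k1, k2, p1, p2, k3] as OpenCV has them; the pictures are not rectified), "origin" and "attitude" of the camera in the world. Camera axes: x right, y down, z forward; pixel columns grow to the right and rows downward; lengths in m; the calibration is good to about 2 mm. A picture is of the moment at which its call begins. There is no depth.
- workorder.finish_job(): hands the job in, once; it reports no verdict.
The state is a dict: "t": time; "joint_positions": joint angles; "qd": joint speeds; "joint_torque": joint torques, N m; "tcp_pos": TCP position; "ee_rot": TCP orientation; "force": force on the tool from outside, world axes, zero at the start; "wrist_torque": the same for the moment, N m; "finger_gap": finger opening in m.
Only numpy, scipy, OpenCV 4.12 (cv2) and the standard library are available. Lean on these libraries where they do the work, as an engineer would, in place of code of your own. Each camera call takes 0.05 s, during which the arm holds its last target.

TASK

Lift the orange tray by its handle to tip all four pipe fittings into the feeder's hopper. Then take the red-handled drive key from its wooden stand, turn it until its splines mesh with the drive socket on the blue gearbox, slide it fully home against the spring so that its collar sits on the socket, and finish while still holding the key pressed down with the gripper: do not let go. Leave the other things on the bench where they are.

Things in the scene. Friction and masses are not known exactly. Their poses are not given: they have to be found in the camera images.
- feeder: Bench feeder, fixed. Origin on the table under the tray's hinge line; +x points from the tray to the hopper, y along the hinge, z up. Grey open hopper, inside x 6 to 150, y -94 to 94 mm, floor 30 mm up, side walls to 165 mm, clear far guard to 185 mm. Blue gearbox 140 x 110 x 55 mm high at x -60, y -185 mm carries the drive socket.
- tray (a joint): Tilt of the orange tipping tray about its hinge: 0 = level, up to 1.35 rad as the handle end rises (handle swings up and towards the hopper). The fittings slide out over the open hinge end into the hopper at about 1.0 to 1.2 rad. Lifting takes a few newtons; let go, the tray swings slowly back down by itself (a few seconds).
- tray_hinge (a point): Point on the hinge axis at the middle of the tray's open end, 120 mm above the table; axes as the feeder's (hinge along y).
- tray_handle (a point): Middle of the tray's round steel handle bar: 12 mm thick, 100 mm long along the feeder's y, 50 mm clear in front of the tray's end wall; turns with the tray. With the tray level it lies 197 mm before the hinge (feeder -x) and 30 mm above the hinge axis. The tray is 148 x 166 mm, walls 40 mm high above the hinge level.
- hopper_floor (a point): Middle of the hopper's inner floor; axes as the feeder's.
- socket_mouth (a point): Centre of the drive socket's mouth, 105 mm above the table, in the top of a 54 mm square metal block on the gearbox. The well is a cross of two slots along this point's x and y axes, each 10.6 mm wide and 37 mm long, yellow at the four slot ends; every quarter turn is alike. A red spring plunger waits 30 mm below the mouth.
- plunger (a joint): Travel of the spring plunger, 0 = up, 0.012 m when the key is fully home with its collar flat on the mouth; pushes back with 7 N at first and 12 N at home.
- key: Drive key upright in the stand, 0.2 to 0.33 kg. Origin at its nose tip, z up. Round core 12.4 mm with conical nose; four splines along its x and y (34 mm across, 8 mm thick) 12 to 42 mm above the tip; collar 48 mm across at 42 to 48 mm; neck 18 mm. Home = tip 42 mm below the socket mouth; splines not lined up = it stops about 12 mm below.
- key_grip (a point): Middle of the key's red T-grip, 73 mm above the nose tip; axes as the key's. Grip 66 mm long along x, 18 mm thick along y, 26 mm high (60 to 86 mm above the tip).
- key_stand: Fixed wooden block 85 x 70 x 50 mm high with a 39 mm round through hole; the key's collar rests on its top, nose tip 8 mm above the table. Origin under its centre.
- coupling_a: Pipe coupling, black with two blue nuts, 38 mm across, 46 mm high, standing on the tray. Origin in the middle of its underside.
- coupling_b: Second pipe coupling, same. Origin in the middle of its underside.
- elbow: Pipe elbow, black with two blue nuts, arms 31 mm long, 34 mm thick, lying on the tray. Origin in the middle of its underside.
- tee: Pipe tee, black with three blue nuts, 62 mm long, 34 mm thick, lying on the tray. Origin in the middle of its underside.
- tape_roll: Roll of pale tape standing flat, 90 mm across, 45 mm high. Bystander: leave alone. Origin in the middle of its underside.
- mug: Blue mug, 80 mm across, 90 mm high. Bystander: leave alone. Origin in the middle of its underside.
- ring_jar: White jar with red cap, 64 mm across, 85 mm high. Bystander: leave alone. Origin in the middle of its underside.
- screwdriver: Screwdriver lying on the table, its length along its x. Bystander: leave alone. Origin in the middle of its underside.
- wrench: Steel wrench lying on the table, its length along its x. Bystander: leave alone. Origin in the middle of its underside.
- brass_union: Brass pipe union standing on end, 52 mm across, 50 mm high; it does not belong in the hopper. Bystander: leave alone. Origin in the middle of its underside.
Not all that is in view belongs to the job. What is shaped like the coupling_b but green is not meant.

How it is judged:
By the outcome, as a careful person would: the job done as asked, in the order asked, and still so for the second after the job is handed in, while the arm keeps its last pose, push and grip.
It also fails if it takes over 54 s, if anything falls off the work surface, if the arm or the gripper's body presses on something with over 40 N, if the wrist force passes 120 N, or if a joint passes its speed limit or range.

## Working session

There is one attempt and no reset: what is moved stays moved. The work goes in short steps, Python scripts to look and compute and a shell command to move; the robot and the scene stay as the last step left them, time stands still between calls to the robot, and variables do not carry over. Pictures are saved under pics/ and viewed, and the job is handed in when it is done.

```bash
mkdir -p pics; ls; cat > h.py <<'E'
import numpy as np, cv2
from scipy.spatial.transform import Rotation as R
def quat(q): return R.from_quat([q[1],q[2],q[3],q[0]])
def camR(c):
    a=np.array(c["attitude"],float)
    return a if a.shape==(3,3) else quat(a).as_matrix()
def K(c): return np.array([[c["fx"],0,c["cx"]],[0,c["fy"],c["cy"]],[0,0,1.]])
def ray(c,uv):
    p=cv2.undistortPoints(np.array(uv,float).reshape(-1,1,2),K(c),np.array(c["dist"],float)).reshape(-1,2)
    d=np.c_[p,np.ones(len(p))]@camR(c).T
    return np.array(c["origin"],float),d
def onz(c,uv,z):
    o,d=ray(c,uv); return o+d*((z-o[2])/d[:,2])[:,None]
def proj(c,P):
    Rm=camR(c); t=-Rm.T@np.array(c["origin"],float)
    return cv2.projectPoints(np.array(P,float).reshape(-1,1,3),cv2.Rodrigues(Rm.T)[0],t,K(c),np.array(c["dist"],float))[0].reshape(-1,2)
E
python3 - <<'E'
from plant import status, imaging, workorder, env
import cv2,pickle
print(env.pinch_z, status.get_state())
for n in ["scene","top","wrist"]:
    c=imaging.read_camera(n); cv2.imwrite(f"pics/{n}0.png",c["pixels"]); pickle.dump(c,open(f"{n}0.pkl","wb"))
    print(n,{k:v for k,v in c.items() if k!="pixels"})
E
```

```text
pics
0.0187 {'t': 0.0, 'joint_positions': array([ 1.00748782,  0.59209549,  0.04825317,  1.60984554, -0.03330871,
        0.94266354, -0.03369153]), 'qd': array([ 8.02240407e-05,  5.36125098e-04,  8.54951997e-04,  5.98390205e-04,
       -6.18535880e-04, -9.16323064e-04, -1.33134013e-03]), 'joint_torque': array([-1.52647158e-04, -5.48698425e+01,  1.54629763e+00, -1.98127234e+01,
        9.27509187e-03,  8.78549181e-03, -9.11063694e-06]), 'tcp_pos': array([ 0.32785405, -0.64565141,  0.20754811]), 'ee_rot': array([ 0.60198371,  0.37023686,  0.60334719, -0.36947592]), 'force': array([-0.05825951,  0.23252902, -1.36533874]), 'wrist_torque': array([ 0.02460985, -0.04995711,  0.00591242]), 'finger_gap': 0.0857407545583321}
scene {'fx': 406.147295540669, 'fy': 406.147295540669, 'cx': 320.7091313730105, 'cy': 200.99769321851892, 'dist': array([0.02436213, 0.        , 0.        , 0.        , 0.        ]), 'origin': array([ 1.23453577, -0.24549837,  1.06852646]), 'attitude': array([-0.25167247,  0.76604639,  0.56085169, -0.18782781])}
top {'fx': 513.9082272775775, 'fy': 513.9082272775775, 'cx': 326.86152596736355, 'cy': 198.22707745737551, 'dist': array([0.02805916, 0.        , 0.        , 0.        , 0.        ]), 'origin': array([ 0.30703652, -0.03740486,  1.76306127]), 'attitude': array([ 0.04767094, -0.69548694,  0.71567372, -0.04285476])}
wrist {'fx': 310.9330329469928, 'fy': 310.9330329469928, 'cx': 314.48263154497937, 'cy': 201.1482071593199, 'dist': array([-0.00915509,  0.        ,  0.        ,  0.        ,  0.        ]), 'origin': array([ 0.38950299, -0.61466681,  0.37318337]), 'attitude': array([ 0.11572799,  0.84430694, -0.51817911, -0.07241018])}
```

View pics/scene0.png

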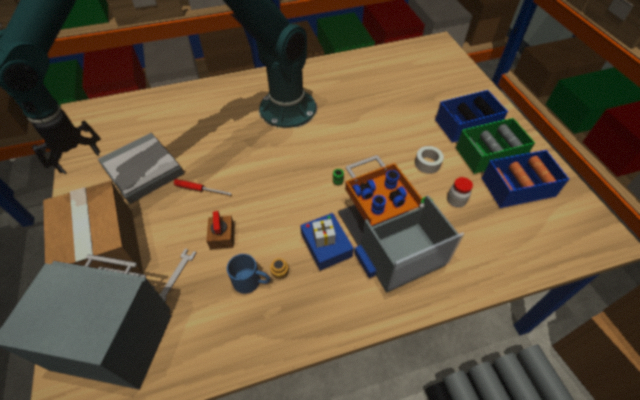

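View pics/top0.png

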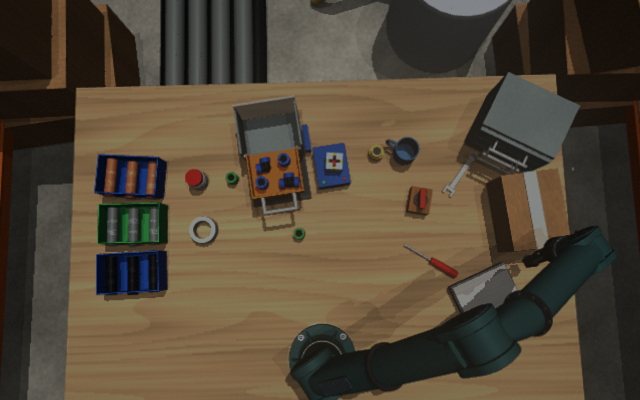

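View pics/wrist0.png

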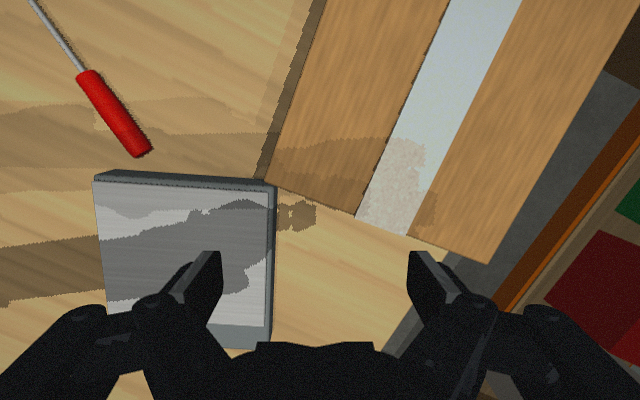

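```bash
python3 - <<'E'
import cv2
t=cv2.imread("pics/top0.png"); s=cv2.imread("pics/scene0.png")
cv2.imwrite("pics/c1.png",cv2.resize(t[80:230,220:360],None,fx=4,fy=4,interpolation=cv2.INTER_CUBIC))
a=cv2.resize(t[120:230,350:450],None,fx=4,fy=4,interpolation=cv2.INTER_CUBIC)
b=cv2.resize(s[190:300,195:295],None,fx=4,fy=4,interpolation=cv2.INTER_CUBIC)
cv2.imwrite("pics/c2.png",cv2.hconcat([a,b]))
cv2.imwrite("pics/c3.png",cv2.resize(s[140:290,290:470],None,fx=4,fy=4,interpolation=cv2.INTER_CUBIC))
E
```

```text
(no output)
```

View pics/c1.png

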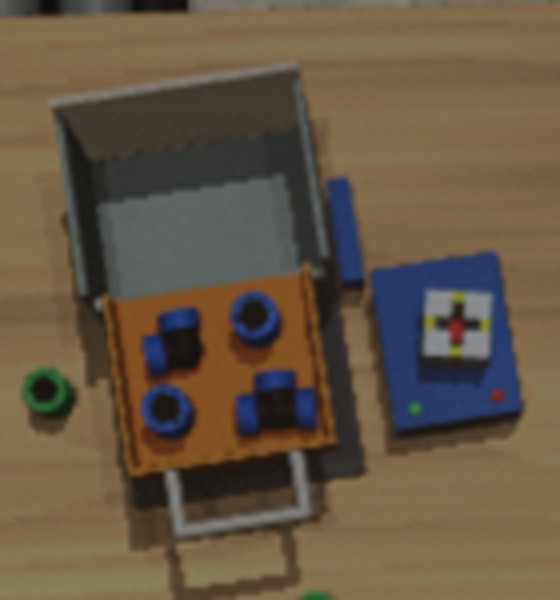

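View pics/c2.png

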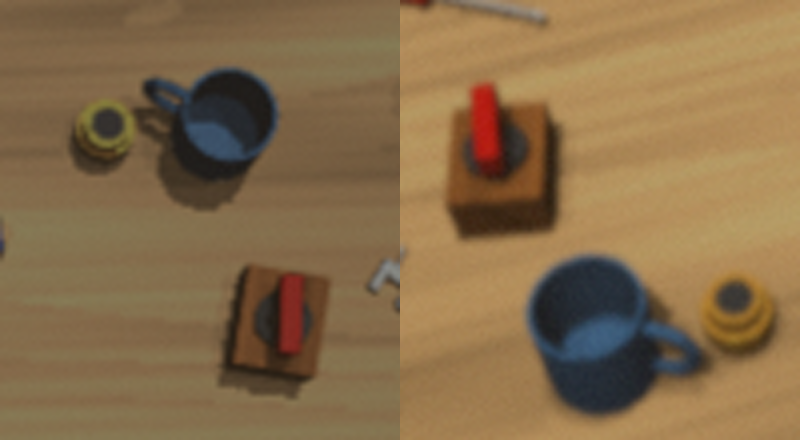

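View pics/c3.png

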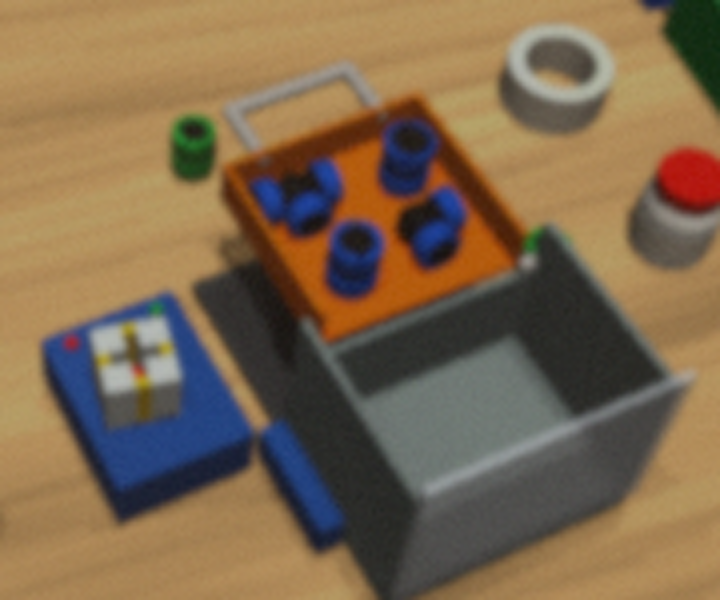

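```bash
cat > m.py <<'E'
import pickle
from h import *
T=pickle.load(open("top0.pkl","rb"));S=pickle.load(open("scene0.pkl","rb"))
def tri(a,b):
    o1,d1=ray(T,a);o2,d2=ray(S,b)
    out=[]
    for x,y in zip(d1,d2):
        A=np.c_[x,-y]; s=np.linalg.lstsq(A,o2-o1,rcond=None)[0]
        p,q=o1+x*s[0],o2+y*s[1]; out.append(np.r_[(p+q)/2,np.linalg.norm(p-q)])
    return np.array(out)
np.set_printoptions(precision=4,suppress=True)
E
python3 - <<'E'
from m import *
print("handle tri",tri([(265,212.5),(296.3,208.3)],[(347.5,167),(377,157)])) # may be swapped
print("handle tri sw",tri([(296.3,208.3),(265,212.5)],[(347.5,167),(377,157)]))
print("handle z.15",onz(T,[(265,212.5),(296.3,208.3)],.156), onz(S,[(377,157),(347.5,167)],.156))
hs={n:cv2.cvtColor(c["pixels"],cv2.COLOR_BGR2HSV) for n,c in (("T",T),("S",S))}
def blob(n,c,lo,hi,box,z=None,name=""):
    x0,y0,x1,y1=box; m=np.zeros((400,640),np.uint8); m[y0:y1,x0:x1]=255
    lo2=lo
    if lo[0]<0: mm=cv2.inRange(hs[n],(0,)+lo[1:],hi)|cv2.inRange(hs[n],(180+lo[0],)+lo[1:],(180,255,255))
    else: mm=cv2.inRange(hs[n],lo,hi)
    m&=mm
    cs=[k for k in cv2.findContours(m,cv2.RETR_EXTERNAL,cv2.CHAIN_APPROX_NONE)[0] if len(k)>2]
    for k in cs:
        r=cv2.minAreaRect(k); M=cv2.moments(m); 
        print(name,n,"rect",np.round(r[0],1),np.round(r[1],1),round(r[2],1),"len",len(k))
    ys,xs=np.nonzero(m); print("  centroid",xs.mean(),ys.mean(),len(xs))
    return m
mk=blob("T",T,(-8,140,70),(8,255,255),(405,180,440,220),name="keyred")
mk2=blob("S",S,(-8,140,70),(8,255,255),(205,205,235,240),name="keyred")
my=blob("T",T,(20,120,90),(35,255,255),(322,148,346,174),name="yel")
my2=blob("S",S,(20,120,90),(35,255,255),(310,215,340,240),name="yel")
mo=blob("T",T,(5,150,60),(18,255,255),(240,140,310,205),name="tray")
E
```

```text
handle tri [[0.4672 0.1257 0.1215 0.0918]
 [0.4981 0.1063 0.194  0.0887]]
handle tri sw [[0.4858 0.0686 0.1506 0.0012]
 [0.4754 0.1677 0.151  0.0016]]
handle z.15 [[0.4746 0.1663 0.156 ]
 [0.4851 0.0677 0.156 ]] [[0.4797 0.1662 0.156 ]
 [0.4904 0.0674 0.156 ]]
keyred T rect [422.5 198. ] [20.  5.] 90.0 len 46
  centroid 422.49152542372883 198.0084745762712 118
keyred S rect [215.7 221.9] [22.1  7.8] 83.7 len 50
  centroid 216.01333333333332 222.04 150
yel T rect [333.5 167. ] [1. 2.] 0.0 len 5
yel T rect [340.5 160.5] [1. 1.] 90.0 len 4
yel T rect [326.8 160.3] [1.4 2.1] 45.0 len 5
yel T rect [334.5 154. ] [2. 1.] 90.0 len 6
  centroid 333.1904761904762 160.14285714285714 21
yel S rect [325.5 236.5] [5. 3.] 90.0 len 12
yel S rect [315.  229.5] [1. 2.] 90.0 len 6
yel S rect [331.  226.5] [1. 2.] 90.0 len 5
yel S rect [322.1 224.4] [7.1 1.6] 78.7 len 15
  centroid 323.5952380952381 230.5 42
tray T rect [274.2 172.2] [46.1 53. ] 81.9 len 193
  centroid 273.6432396251673 173.45515394912985 1494
```

```bash
python3 - <<'E'
from m import *
y=onz(T,[(333.5,167),(340.5,160.5),(326.8,160.3),(334.5,154)],.105);print(y,y.mean(0))
print("socket exp", proj(T,[[.6362,-.0516,.105]]),proj(S,[[.6362,-.0516,.105]]))
ys=onz(S,[(315,229.5),(331,226.5)],.105);print("S slot pair",ys,ys.mean(0))
v=y[3]-y[0]; print("slot x dir deg",np.degrees(np.arctan2(v[1],v[0])))
v=y[2]-y[1]; print("slot y dir deg",np.degrees(np.arctan2(v[1],v[0]))-90)
# hopper top corners, tray
# blue gearbox top corners from c1
g=onz(T,np.array([(372,270),(497,253),(521,410),(397,433)])/4+[220,80],.055); print("gear",g,g.mean(0))
for a,b in((0,1),(1,2),(2,3),(3,0)):
    v=g[b]-g[a]; print(np.linalg.norm(v),np.degrees(np.arctan2(v[1],v[0])))
hp=onz(T,np.array([(52,102),(297,66)])/4+[220,80],.185); v=hp[0]-hp[1]; print("far guard",hp,np.linalg.norm(v),np.degrees(np.arctan2(v[1],v[0]))-90)
# tray corners (rim 0.16)
tr=onz(T,np.array([(130,475),(335,440)])/4+[220,80],.16); v=tr[0]-tr[1]; print("tray",tr,np.linalg.norm(v),np.degrees(np.arctan2(v[1],v[0]))-90)
# key
kt=onz(T,[(422.5,198)],.094); print("key top-center T",kt)
ks=onz(S,[(215.7,221.9)],.08); print("S",ks)
# key grip top rect using sub-pixel
im=cv2.cvtColor(T["pixels"],cv2.COLOR_BGR2HSV)[180:220,405:440]
E
python3 - <<'E'
import sys; sys.path.insert(0,'.')
from m import *
c=T["pixels"][182:216,402:440]; cv2.imwrite("pics/c4.png",cv2.resize(c,None,fx=18,fy=16,interpolation=cv2.INTER_NEAREST))
E
```

```text
[[ 0.6233 -0.0537  0.105 ]
 [ 0.6443 -0.0774  0.105 ]
 [ 0.6463 -0.0324  0.105 ]
 [ 0.6666 -0.0583  0.105 ]] [ 0.6451 -0.0555  0.105 ]
socket exp [[332.7297 163.1504]] [[324.4272 225.6144]]
S slot pair [[ 0.6405 -0.0808  0.105 ]
 [ 0.6447 -0.0348  0.105 ]] [ 0.6426 -0.0578  0.105 ]
slot x dir deg -6.028550108278226
slot y dir deg -2.5627060506685524
gear [[ 0.7021  0.0133  0.055 ]
 [ 0.7136 -0.0932  0.055 ]
 [ 0.5782 -0.109   0.055 ]
 [ 0.5617 -0.0042  0.055 ]] [ 0.6389 -0.0483  0.055 ]
0.10708755389230065 -83.81630399346439
0.1363441126315217 -173.34011616648567
0.10602188596970945 98.94088036808394
0.14145846567321108 7.124050451930372
far guard [[0.8153 0.2595 0.185 ]
 [0.839  0.0649 0.185 ]] 0.1960883493669403 6.943844663837183
tray [[0.5188 0.2046 0.16  ]
 [0.5419 0.0427 0.16  ]] 0.16350185282100357 8.122278964466076
key top-center T [[ 0.5138 -0.3413  0.094 ]]
S [[ 0.5118 -0.3451  0.08  ]]
```

View pics/c4.png

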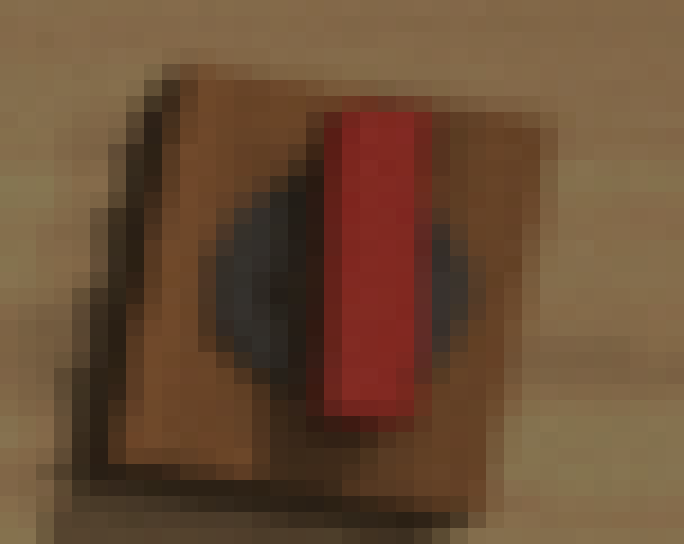

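```bash
cat > go.py <<'E'
import sys
from h import *
from plant import status,env
np.set_printoptions(precision=3,suppress=True)
def report(tgt=None,jaw=None):
    s=status.get_state(); Rm=quat(s["ee_rot"]).as_matrix(); p=np.array(s["tcp_pos"])
    print("t",round(s["t"],2),"tcp",p,"gap",round(s["finger_gap"]*1000,1),"F",s["force"],"q7",s["joint_positions"][6])
    print("axes x,y,z(cols)",Rm.round(3).tolist(),"jaw deg",np.degrees(np.arctan2(Rm[1,2],Rm[0,2])))
    if tgt is not None: print("slide cm",Rm.T@(np.array(tgt)-p)*100)
    if jaw is not None:
        z=Rm[:,2]; t=np.array([np.cos(np.radians(jaw)),np.sin(np.radians(jaw)),0]); x=Rm[:,0]
        a=np.degrees(np.arctan2(np.dot(x,np.cross(z,t)),np.dot(z,t))); print("yaw",a,"or",(a+180+180)%360-180)
    return s,Rm,p
if __name__=="__main__":
    a=[float(v) for v in sys.argv[1:]]
    report(a[:3] if len(a)>=3 else None,a[3] if len(a)>3 else None)
E
python3 go.py .481 .118 .25 7; python3 go.py .40 -.34 .28
```

```text
t 0.15 tcp [ 0.328 -0.646  0.208] gap 85.4 F [-0.095  0.275 -0.29 ] q7 -0.03366731014808831
axes x,y,z(cols) [[-0.001, 0.892, 0.453], [0.002, 0.453, -0.892], [-1.0, -0.0, -0.002]] jaw deg -63.075209169490314
slide cm [ -4.12   48.236 -61.179]
yaw -70.07523606245485 or 109.92476393754515
t 0.15 tcp [ 0.328 -0.646  0.208] gap 85.4 F [-0.095  0.275 -0.29 ] q7 -0.03366731014808831
axes x,y,z(cols) [[-0.001, 0.892, 0.453], [0.002, 0.453, -0.892], [-1.0, -0.0, -0.002]] jaw deg -63.075209169490314
slide cm [ -7.182  20.275 -24.017]
```

```bash
python3 -m jog '{"claw":[1,1,1,1,1,1,1,1],"slide":[[-5,10,-12],[-7,20,-24],[-7,20,-24],[-7,20,-24],[-7,20,-24],[-7,20,-24],[-7,20,-24],[-7,20,-24]],"yaw":[-8,-16,-22,-22,-22,-22,-22,-22]}' 30; python3 - <<'E'
from go import *
from plant import imaging
import pickle
c=imaging.read_camera("wrist"); cv2.imwrite("pics/w1.png",c["pixels"]); pickle.dump(c,open("w1.pkl","wb"))
report((.481,.118,.25),7)
E
```

```text
t: 0.95
tcp_pos: [0.3995, -0.3379, 0.2795]
ee_rot: [0.663, 0.246, 0.663, -0.245]
force: [-0.4, -0.4, 1.0]
finger_gap: 0.0857
t 1.0 tcp [ 0.398 -0.341  0.279] gap 85.4 F [-0.78   0.006  0.108] q7 -0.13338395372570225
axes x,y,z(cols) [[0.0, 0.654, 0.756], [-0.0, 0.756, -0.654], [-1.0, -0.0, 0.001]] jaw deg -40.88059352286082
slide cm [  2.89   40.074 -23.772]
yaw -47.880599765228624 or 132.11940023477138
```

View pics/w1.png

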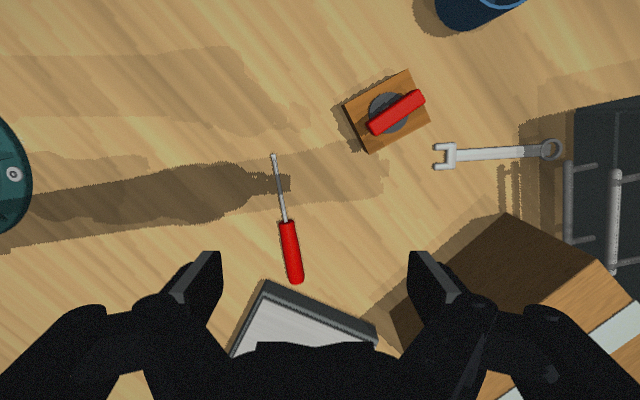

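```bash
python3 -m jog '{"claw":[0.5,0.5,0.5,0.5,0.5,0.5,0.5,0.5],"slide":[[0,8,-5],[0,16,-9.5],[0,24,-14],[0,32,-19],[2,40,-23.8],[2,40,-23.8],[2,40,-23.8],[2,40,-23.8]],"yaw":[-8,-16,-24,-32,-40,-47.9,-47.9,-47.9]}' 30;python3 -m jog '{"claw":[0.5,0.5,0.5,0.5],"slide":[[0,0,0],[0,0,0],[0,0,0],[0,0,0]],"yaw":[0,0,0,0]}'; python3 - <<'E'
from go import *
from plant import imaging
import pickle
c=imaging.read_camera("wrist"); cv2.imwrite("pics/w2.png",c["pixels"]); pickle.dump(c,open("w2.pkl","wb"))
report((.481,.118,.131),7)
E
```

```text
t: 1.8
tcp_pos: [0.4706, 0.0506, 0.2632]
ee_rot: [0.706, -0.041, 0.706, 0.04]
force: [1.5, -0.9, 1.2]
finger_gap: 0.0424
t: 2.2
tcp_pos: [0.4696, 0.0485, 0.2633]
ee_rot: [0.706, -0.041, 0.706, 0.04]
force: [0.9, -0.9, 0.6]
finger_gap: 0.0425
t 2.25 tcp [0.47  0.049 0.263] gap 42.4 F [ 0.055 -0.446  0.483] q7 -0.2424459238160685
axes x,y,z(cols) [[-0.0, -0.115, 0.993], [-0.001, 0.993, 0.115], [-1.0, -0.001, -0.001]] jaw deg 6.587709616961762
slide cm [13.241  6.756  1.936]
yaw -0.41226951235464937 or 179.58773048764533
```

View pics/w2.png

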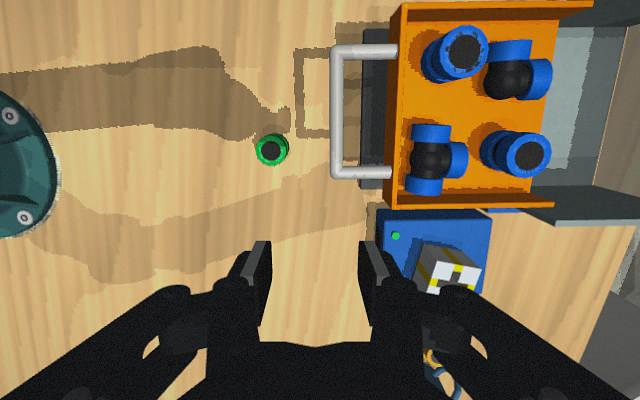

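```bash
python3 - <<'E'
from h import *
import pickle
np.set_printoptions(precision=4,suppress=True)
c=pickle.load(open("w2.pkl","rb")); w1=pickle.load(open("w1.pkl","rb"))
b=onz(c,[(337,50),(341,170)],.15);print("bar",b,b.mean(0)); v=b[0]-b[1];print(np.degrees(np.arctan2(-v[0],v[1])))
p=c["pixels"][40:190,300:400];
q=c["pixels"][230:310,400:500]; k=w1["pixels"][60:165,330:440]
cv2.imwrite("pics/c5.png",cv2.hconcat([cv2.resize(q,(400,320),interpolation=cv2.INTER_CUBIC),cv2.resize(k,(335,320),interpolation=cv2.INTER_CUBIC)]))
def red(im,box):
    h=cv2.cvtColor(im,cv2.COLOR_BGR2HSV);m=cv2.inRange(h,(0,150,90),(8,255,255))|cv2.inRange(h,(172,150,90),(180,255,255))
    z=np.zeros_like(m);x0,y0,x1,y1=box;z[y0:y1,x0:x1]=m[y0:y1,x0:x1];return z
m=red(w1["pixels"],(350,70,440,150)); k=max(cv2.findContours(m,0,1)[0],key=cv2.contourArea);r=cv2.minAreaRect(k);print(r)
bx=cv2.boxPoints(r);print(bx)
e=[(bx[0]+bx[1])/2,(bx[1]+bx[2])/2,(bx[2]+bx[3])/2,(bx[3]+bx[0])/2]
P=onz(w1,e,.092);print(P,onz(w1,[r[0]],.092))
for a,b in((0,2),(1,3)):
    v=P[a]-P[b];print(np.linalg.norm(v),np.degrees(np.arctan2(v[1],v[0])))
E
```

```text
bar [[0.4747 0.1692 0.15  ]
 [0.4915 0.0709 0.15  ]] [0.4831 0.1201 0.15  ]
9.733397868558859
((396.424072265625, 112.16799926757812), (16.190858840942383, 62.86606979370117), 55.304847717285156)
[[365.9721 123.404 ]
 [417.6601  87.62  ]
 [426.8761 100.932 ]
 [375.1881 136.716 ]]
[[ 0.5142 -0.3335  0.092 ]
 [ 0.5462 -0.3456  0.092 ]
 [ 0.5135 -0.3513  0.092 ]
 [ 0.4806 -0.339   0.092 ]] [[ 0.5139 -0.3424  0.092 ]]
0.017844117968890898 87.62019719030177
0.06587454276362047 -5.731606001727335
```

View pics/c5.png

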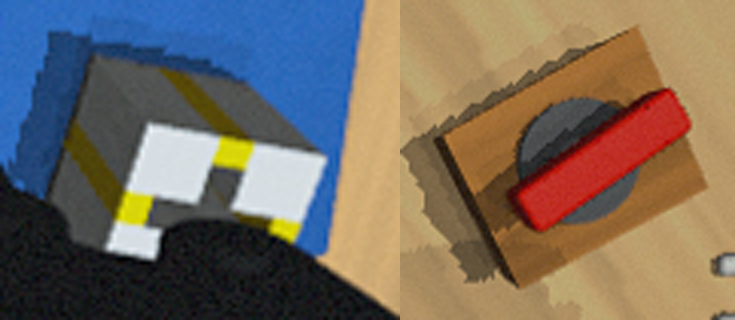

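```bash
python3 -m jog '{"claw":[0.5,0.5,0.5,0.5,0.5,0.5,0.5,0.5],"slide":[[0,4,1.5],[3,6.85,2.04],[6,6.85,2.04],[9,6.85,2.04],[11,6.85,2.04],[12.5,6.85,2.04],[13.2,6.85,2.04],[13.2,6.85,2.04]],"yaw":[-1,-1,-1,-1,-1,-1,-1,-1]}' 30; python3 go.py .482 .119 .131
```

```text
t: 3.05
tcp_pos: [0.4814, 0.1203, 0.131]
ee_rot: [0.705, -0.048, 0.706, 0.047]
force: [0.2, 0.1, 0.4]
finger_gap: 0.0428
t 3.05 tcp [0.481 0.12  0.131] gap 42.8 F [0.199 0.109 0.426] q7 -0.5481851437371114
axes x,y,z(cols) [[-0.002, -0.134, 0.991], [-0.001, 0.991, 0.134], [-1.0, -0.001, -0.002]] jaw deg 7.72786084505225
slide cm [ 0.001 -0.138  0.044]
```

```bash
python3 -m jog '{"claw":[0,0,0,0,0,0],"slide":[[0,0,0],[0,0,0],[0,0,0],[0,0,0],[0,0,0],[0,0,0]],"yaw":[0,0,0,0,0,0]}' 40; python3 - <<'E'
from go import *
from plant import imaging
c=imaging.read_camera("wrist"); cv2.imwrite("pics/w3.png",c["pixels"])
report()
for th in np.arange(.1,1.26,.1):
    c,s=np.cos(th),np.sin(th); dx=-197*c+30*s+197; dz=197*s+30*c-30
    print(round(th,2),"slide",round(-dz/10,2),0,round(dx/10,2))
E
```

```text
t: 3.65
tcp_pos: [0.4809, 0.1213, 0.1332]
ee_rot: [0.705, -0.049, 0.706, 0.048]
force: [-3.7, -1.1, 10.4]
finger_gap: 0.0001
t 3.7 tcp [0.481 0.121 0.133] gap -0.2 F [-3.948 -1.3   10.826] q7 -0.5482430142830076
axes x,y,z(cols) [[-0.001, -0.136, 0.991], [-0.002, 0.991, 0.136], [-1.0, -0.001, -0.001]] jaw deg 7.818944596436232
0.1 slide -1.95 0 0.4
0.2 slide -3.85 0 0.99
0.3 slide -5.69 0 1.77
0.4 slide -7.43 0 2.72
0.5 slide -9.08 0 3.85
0.6 slide -10.6 0 5.13
0.7 slide -11.99 0 6.57
0.8 slide -13.22 0 8.13
0.9 slide -14.3 0 9.8
1.0 slide -15.2 0 11.58
1.1 slide -15.92 0 13.44
1.2 slide -16.45 0 15.36
```

View pics/w3.png

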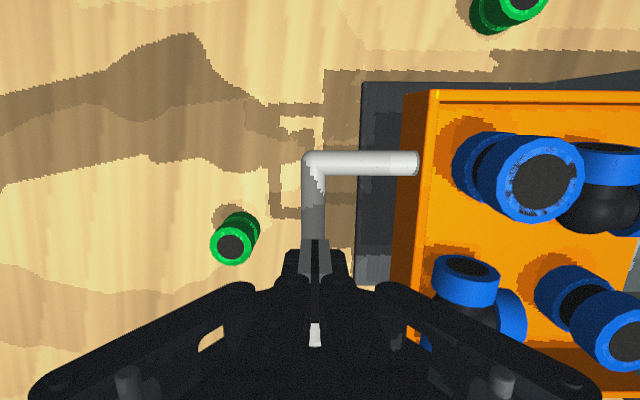

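```bash
python3 - <<'E'
from go import *
from plant import imaging
c=imaging.read_camera("scene"); s=c["pixels"]
cv2.imwrite("pics/s1.png",cv2.resize(s[110:240,300:460],None,fx=5,fy=4.6,interpolation=cv2.INTER_CUBIC))
c=cv2.imread("pics/w3.png"); cv2.imwrite("pics/w3c.png",cv2.resize(c[220:400,240:390],None,fx=4,fy=3.3,interpolation=cv2.INTER_CUBIC))
E
```

```text
(no output)
```

View pics/s1.png

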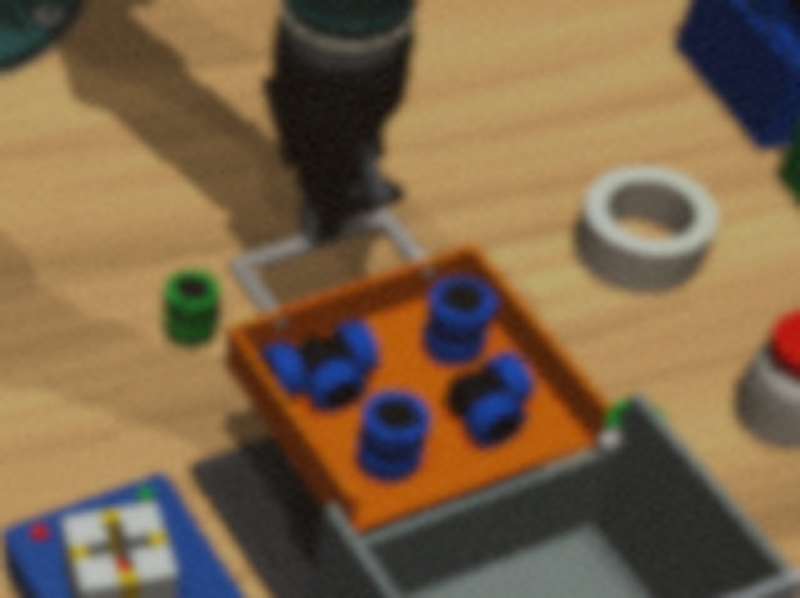

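View pics/w3c.png

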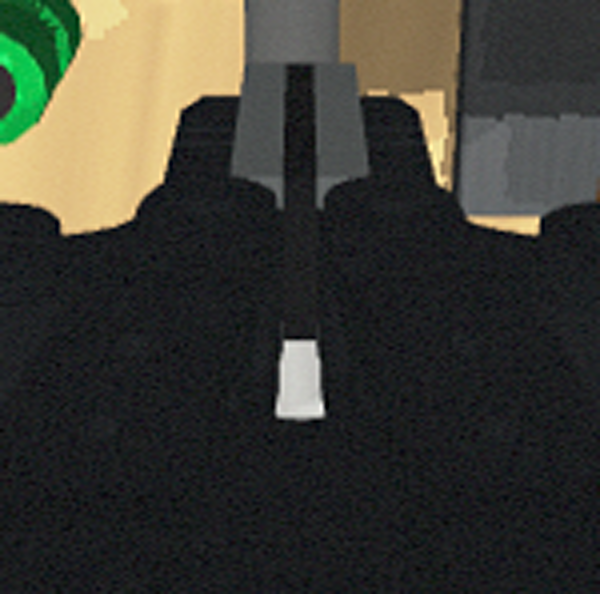

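```bash
python3 - <<'E'
from go import *
from plant import imaging
import m
s,Rm,p=report()
c=imaging.read_camera("wrist"); print(c["origin"])
print("tcp proj wrist",proj(c,[p,p-Rm[:,0]*.0187,p-Rm[:,0]*.04]))
S=imaging.read_camera("scene");print("tcp proj scene",proj(S,[p,p-Rm[:,0]*.0187,p-Rm[:,0]*.04]))
bc=np.array([.482,.1195,.15]); yf=np.array([-.139,.99,0])
print("bar ends wrist",proj(c,[bc+yf*.05,bc+yf*.03,bc]), proj(S,[bc,bc+yf*.05,bc-yf*.05]))
E
```

```text
t 3.75 tcp [0.4808 0.1213 0.1332] gap -0.2 F [-4.6271 -1.2521 11.026 ] q7 -0.5482649674943038
axes x,y,z(cols) [[-0.001, -0.136, 0.991], [-0.002, 0.991, 0.136], [-1.0, -0.001, -0.001]] jaw deg 7.821416269309229
[0.4718 0.1898 0.2987]
tcp proj wrist [[313.8697 238.7674]
 [313.826  252.8251]
 [313.7625 273.2463]]
tcp proj scene [[362.6896 165.6598]
 [363.1806 161.5422]
 [363.755  156.7271]]
bar ends wrist [[315.2885 159.0499]
 [315.3959 199.3166]
 [315.543  254.6552]] [[362.709  162.3732]
 [377.0522 157.0633]
 [348.0784 167.7878]]
```

```bash
python3 -m jog '{"claw":[0.5,0.5,0.5,0.5,0.5,0.5],"slide":[[-1,0,0],[-1,0,0],[-1,0,0],[0,0,0.1],[1.2,0,0.1],[1.4,0,0.1]],"yaw":[0,0,0,0,0,0]}' 40; python3 - <<'E'
from go import *
from plant import imaging
c=imaging.read_camera("wrist"); cv2.imwrite("pics/w4.png",cv2.resize(c["pixels"][130:400,200:460],None,fx=2.2,fy=2.2))
c=imaging.read_camera("scene"); s=c["pixels"]
cv2.imwrite("pics/s2.png",cv2.resize(s[130:190,330:400],None,fx=9,fy=9,interpolation=cv2.INTER_CUBIC))
s,Rm,p=report();print("tcp proj scene",proj(c,[p,p-Rm[:,0]*.0187,p-Rm[:,0]*.04]))
E
```

```text
t: 4.45
tcp_pos: [0.4812, 0.121, 0.1155]
ee_rot: [0.704, -0.049, 0.707, 0.048]
force: [-0.8, 0.0, -0.4]
finger_gap: 0.0427
t 4.55 tcp [0.482 0.121 0.116] gap 42.7 F [-0.516 -0.023  0.153] q7 -0.5669629542477652
axes x,y,z(cols) [[-0.003, -0.136, 0.991], [-0.001, 0.991, 0.136], [-1.0, -0.0, -0.003]] jaw deg 7.8368028536992576
tcp proj scene [[362.395 169.474]
 [362.877 165.457]
 [363.441 160.76 ]]
```

View pics/w4.png

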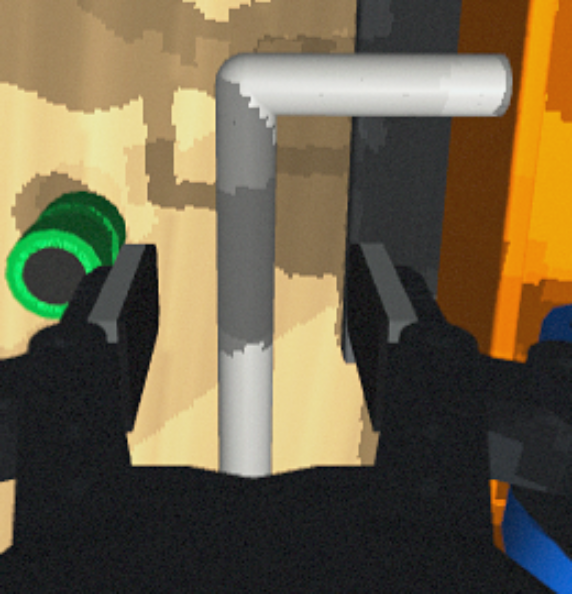

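View pics/s2.png

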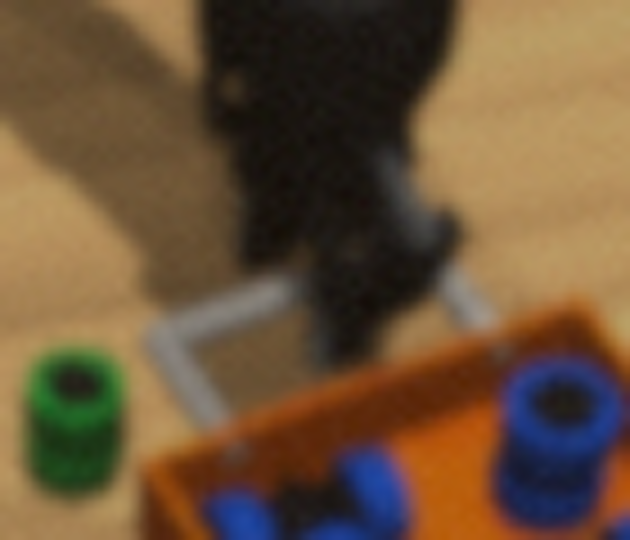

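```bash
python3 -m jog '{"claw":[0,0,0,0,0],"slide":[[0,0,0],[0,0,0],[0,0,0],[0,0,0],[0,0,0]],"yaw":[0,0,0,0,0]}' 40; python3 go.py
```

```text
t: 5.05
tcp_pos: [0.4797, 0.1211, 0.1176]
ee_rot: [0.704, -0.049, 0.707, 0.048]
force: [-5.1, -0.1, 5.2]
finger_gap: 0.0102
t 5.05 tcp [0.48  0.121 0.118] gap 10.2 F [-5.114 -0.138  5.214] q7 -0.5669817160068514
axes x,y,z(cols) [[-0.005, -0.136, 0.991], [-0.002, 0.991, 0.136], [-1.0, -0.001, -0.005]] jaw deg 7.819343268610664
```

```bash
python3 -m jog '{"claw":[0,0,0,0],"slide":[[-1,0,0.15],[-1.95,0,0.4],[-2.9,0,0.7],[-3.85,0,0.99]],"yaw":[0,0,0,0]}' 40; python3 - <<'E'
from go import *
from plant import imaging
c=imaging.read_camera("scene"); s=c["pixels"]
cv2.imwrite("pics/s3.png",cv2.resize(s[100:240,320:450],None,fx=4,fy=4,interpolation=cv2.INTER_CUBIC))
report()
E
```

```text
t: 5.45
tcp_pos: [0.4891, 0.1224, 0.1561]
ee_rot: [0.703, -0.049, 0.708, 0.048]
force: [-6.1, 1.0, -2.3]
finger_gap: 0.0104
t 5.5 tcp [0.49  0.122 0.157] gap 10.0 F [-8.189 -0.074  0.282] q7 -0.5111178276118176
axes x,y,z(cols) [[-0.006, -0.136, 0.991], [-0.002, 0.991, 0.136], [-1.0, -0.001, -0.006]] jaw deg 7.797022013026436
```

View pics/s3.png

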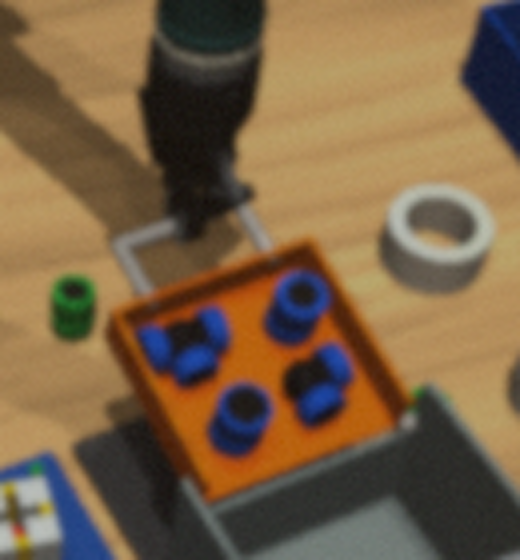

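```bash
python3 -m jog '{"claw":[0,0,0,0,0,0,0,0],"slide":[[-0.95,0,0.25],[-1.84,0,0.65],[-2.7,0,1.1],[-3.58,0,1.6],[-4.4,0,2.15],[-5.23,0,2.75],[-6,0,3.4],[-6.75,0,4.05]],"yaw":[0,0,0,0,0,0,0,0]}' 40; python3 go.py
```

```text
t: 6.3
tcp_pos: [0.5282, 0.1275, 0.2242]
ee_rot: [0.702, -0.049, 0.709, 0.047]
force: [-9.6, -1.4, 3.1]
finger_gap: 0.0104
t 6.3 tcp [0.528 0.127 0.224] gap 10.4 F [-9.591 -1.421  3.147] q7 -0.42962144549369863
axes x,y,z(cols) [[-0.009, -0.136, 0.991], [-0.003, 0.991, 0.136], [-1.0, -0.002, -0.01]] jaw deg 7.806672883839754
```

```bash
python3 -m jog '{"claw":[0,0,0,0,0,0,0,0],"slide":[[-0.7,0,0.65],[-1.39,0,1.4],[-2.05,0,2.15],[-2.65,0,2.9],[-3.2,0,3.7],[-3.75,0,4.55],[-4.2,0,5.4],[-4.65,0,6.3]],"yaw":[0,0,0,0,0,0,0,0]}' 40; python3 - <<'E'
from go import *
from plant import imaging
c=imaging.read_camera("scene"); s=c["pixels"]
cv2.imwrite("pics/s4.png",cv2.resize(s[70:290,310:470],None,fx=3.5,fy=2.7,interpolation=cv2.INTER_CUBIC))
report()
E
```

```text
t: 7.1
tcp_pos: [0.5943, 0.1363, 0.2735]
ee_rot: [0.705, -0.049, 0.706, 0.047]
force: [-6.3, -1.9, 7.9]
finger_gap: 0.0099
t 7.15 tcp [0.597 0.137 0.274] gap 10.0 F [-4.984 -2.246 11.32 ] q7 -0.38859018111006877
axes x,y,z(cols) [[0.004, -0.135, 0.991], [-0.0, 0.991, 0.135], [-1.0, -0.001, 0.004]] jaw deg 7.745807849781264
```

View pics/s4.png

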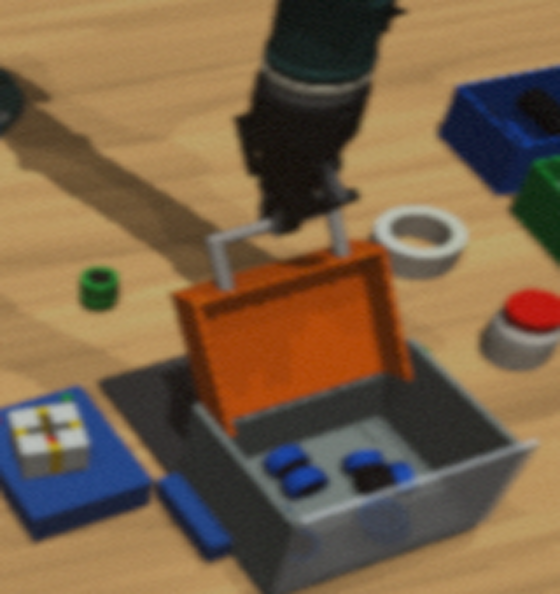

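```bash
python3 -m jog '{"claw":[0,0,0,0,0,0],"slide":[[-0.35,0,0.9],[-0.65,0,1.8],[-0.65,0,1.8],[-0.65,0,1.8],[-0.65,0,1.8],[-0.65,0,1.8]],"yaw":[0,0,0,0,0,0]}' 40; python3 - <<'E'
from go import *
from plant import imaging
c=imaging.read_camera("scene"); s=c["pixels"]; t=imaging.read_camera("top")["pixels"]
a=cv2.resize(s[160:290,350:470],(400,433),interpolation=cv2.INTER_CUBIC);b=cv2.resize(t[80:210,225:345],(400,433),interpolation=cv2.INTER_CUBIC)
cv2.imwrite("pics/s5.png",cv2.hconcat([a,b]))
report()
E
```

```text
t: 7.75
tcp_pos: [0.6145, 0.1389, 0.2807]
ee_rot: [0.707, -0.048, 0.704, 0.048]
force: [-4.2, -2.0, 8.9]
finger_gap: 0.0102
t 7.85 tcp [0.614 0.139 0.281] gap 9.8 F [-4.302 -1.279  8.316] q7 -0.38312367256170726
axes x,y,z(cols) [[0.004, -0.135, 0.991], [-0.0, 0.991, 0.135], [-1.0, -0.001, 0.004]] jaw deg 7.756896679270425
```

View pics/s5.png

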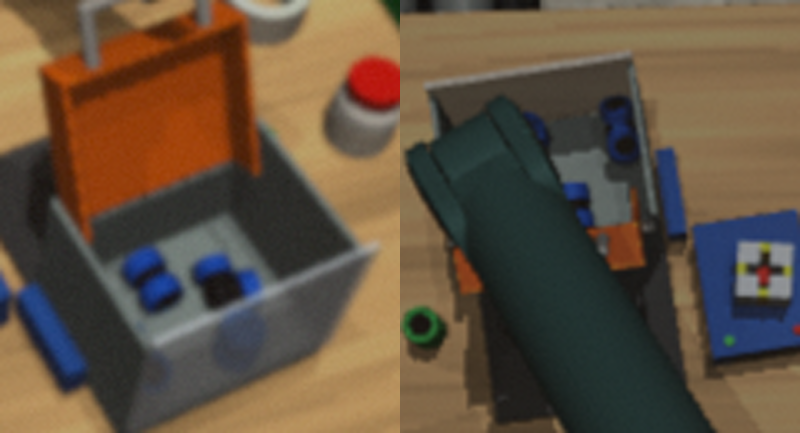

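```bash
python3 -m jog '{"claw":[0,0,0,0,0,0,0,0],"slide":[[0.72,0,-1.86],[1.62,0,-3.64],[2.7,0,-5.3],[3.93,0,-6.87],[5.32,0,-8.3],[6.84,0,-9.6],[8.49,0,-10.7],[10.23,0,-11.7]],"yaw":[0,0,0,0,0,0,0,0]}' 40; python3 -m jog '{"claw":[0,0,0,0,0.45,0.45,0.45,0.45],"slide":[[1.84,0,-0.78],[3.7,0,-1.37],[4.9,0,-1.7],[5.2,0,-1.75],[5.2,0,-1.75],[5.2,0,-1.75],[5.2,0,-1.75],[5.2,0,-1.75]],"yaw":[0,0,0,0,0,0,0,0]}' 40; python3 go.py
```

```text
t: 8.65
tcp_pos: [0.4987, 0.1237, 0.1763]
ee_rot: [0.707, -0.048, 0.704, 0.048]
force: [-3.2, -0.4, 2.9]
finger_gap: 0.0103
t: 9.45
tcp_pos: [0.4806, 0.1213, 0.123]
ee_rot: [0.706, -0.048, 0.705, 0.048]
force: [0.5, -0.0, -0.6]
finger_gap: 0.0386
t 9.45 tcp [0.481 0.121 0.123] gap 38.6 F [ 0.451 -0.05  -0.594] q7 -0.5644327202937133
axes x,y,z(cols) [[0.002, -0.136, 0.991], [0.0, 0.991, 0.136], [-1.0, 0.0, 0.002]] jaw deg 7.8072930876393
```

```bash
python3 -m jog '{"claw":[0.5,0.5,0.5,0.5,0.5,0.5,0.5,0.5],"slide":[[-5,0,0],[-9,0,0],[-12,0,0],[-13,-4,-0.5],[-13,-8,-1],[-13,-12,-1.5],[-13,-16.5,-2],[-13,-21,-3]],"yaw":[0,0,8,16,24,32,40,48]}' 40; python3 go.py .445 -.336 .24 -95
```

```text
t: 10.25
tcp_pos: [0.4792, -0.0925, 0.2531]
ee_rot: [0.664, 0.245, 0.663, -0.244]
force: [0.8, -0.9, -0.5]
finger_gap: 0.0429
t 10.25 tcp [ 0.479 -0.092  0.253] gap 42.9 F [ 0.801 -0.854 -0.486] q7 -0.7029225846156487
axes x,y,z(cols) [[0.002, 0.649, 0.761], [-0.0, 0.761, -0.649], [-1.0, 0.001, 0.002]] jaw deg -40.45466544920713
slide cm [  1.305 -20.748  13.2  ]
yaw 54.545403386246534 or -125.45459661375344
```

```bash
python3 -m jog '{"claw":[0.6,0.6,0.6,0.6,0.6,0.6,0.6,0.6],"slide":[[0,-4,2.5],[0,-8,5],[0,-12,7.5],[0,-16,10],[1,-20.7,13.2],[1.3,-20.7,13.2],[1.3,-20.7,13.2],[1.3,-20.7,13.2]],"yaw":[8,16,24,32,40,48,54.5,54.5]}' 40; python3 - <<'E'
from go import *
from plant import imaging
import pickle
c=imaging.read_camera("wrist"); cv2.imwrite("pics/w5.png",c["pixels"]); pickle.dump(c,open("w5.pkl","wb"))
report((.514,-.342,.2),-95)
E
```

```text
t: 11.05
tcp_pos: [0.4455, -0.3348, 0.2393]
ee_rot: [-0.479, -0.52, -0.479, 0.52]
force: [0.0, 0.4, 0.2]
finger_gap: 0.0514
t 11.1 tcp [ 0.446 -0.334  0.239] gap 51.5 F [0.45  0.68  0.018] q7 -1.0692272709668948
axes x,y,z(cols) [[0.0, 0.997, -0.079], [-0.0, -0.079, -0.997], [-1.0, 0.0, 0.0]] jaw deg -94.5423484896537
slide cm [3.942 6.858 0.24 ]
yaw 0.4576515204923045 or -179.54234847950772
```

View pics/w5.png

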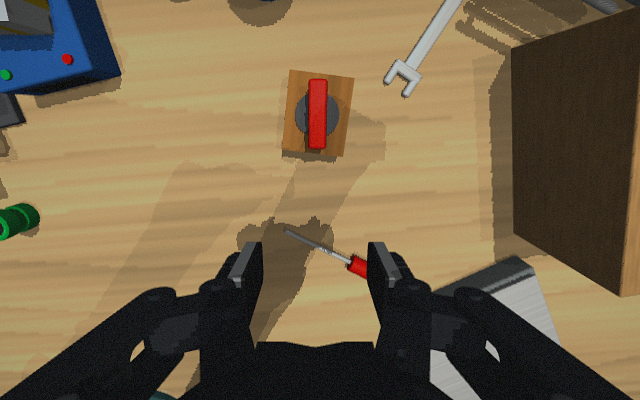

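```bash
python3 - <<'E'
from h import *
import pickle
np.set_printoptions(precision=4,suppress=True)
c=pickle.load(open("w5.pkl","rb"))
h=cv2.cvtColor(c["pixels"],cv2.COLOR_BGR2HSV);m=cv2.inRange(h,(0,150,60),(8,255,255))|cv2.inRange(h,(172,150,60),(180,255,255))
z=np.zeros_like(m);z[60:170,280:360]=m[60:170,280:360]
k=max(cv2.findContours(z,0,1)[0],key=cv2.contourArea);r=cv2.minAreaRect(k);print(r)
rows=np.arange(82,147,4);L=[];Rr=[]
for y in rows:
    xs=np.nonzero(z[y])[0]; L.append((xs.min(),y));Rr.append((xs.max()+1,y))
print(L[::3],Rr[::3])
mid=(np.array(L,float)+np.array(Rr))/2
P=onz(c,mid,.092); f=np.polyfit(P[:,0],P[:,1],1); print("axis deg",np.degrees(np.arctan(f[0])),"c",onz(c,[r[0]],.092))
w=onz(c,[L[5],Rr[5]],.094);print("thick",np.linalg.norm(w[0]-w[1]))
E
python3 - <<'E'
import cv2
im=cv2.imread("pics/w5.png")[60:170,270:370];cv2.imwrite("pics/w5c.png",cv2.resize(im,None,fx=5,fy=5,interpolation=cv2.INTER_CUBIC))
E
```

```text
((317.0, 113.5), (69.0, 18.0), 90.0)
[(np.int64(309), np.int64(82)), (np.int64(309), np.int64(94)), (np.int64(308), np.int64(106)), (np.int64(308), np.int64(118)), (np.int64(308), np.int64(130)), (np.int64(308), np.int64(142))] [(np.int64(327), np.int64(82)), (np.int64(327), np.int64(94)), (np.int64(327), np.int64(106)), (np.int64(327), np.int64(118)), (np.int64(326), np.int64(130)), (np.int64(326), np.int64(142))]
axis deg -5.715798169135933 c [[ 0.5143 -0.3425  0.092 ]]
thick 0.017166482498590187
```

View pics/w5c.png

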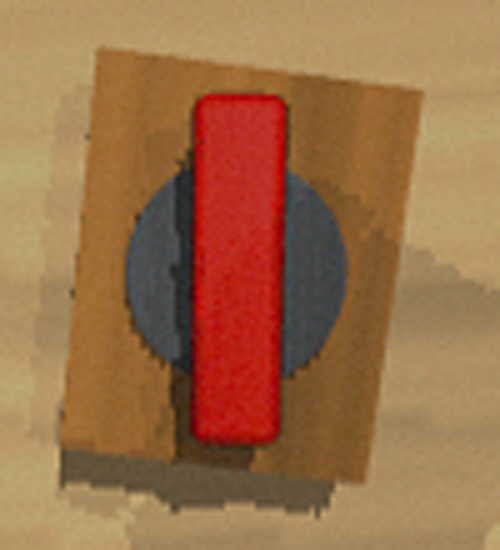

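```bash
python3 - <<'E'
from h import *
import pickle
c=pickle.load(open("w5.pkl","rb")); print(c["origin"])
q=onz(c,np.array([(97,48),(423,92),(365,483),(62,445)])/5+[270,60],.05)
for i in range(4): print(np.linalg.norm(q[i]-q[(i+1)%4]))
print(q.mean(0))
# finger tip px vs tool geometry: camera relative to TCP
p=np.array([.446,-.334,.239]);y=np.array([.997,-.079,0]);z=np.array([-.079,-.997,0])
for d in (0,.01,.02,.03):
  for yy in (-.011,.011):
    print(d,yy,proj(c,[p+y*yy+z*.0257+[0,0,d],p+y*yy-z*.0257+[0,0,d]]).round(1).tolist())
E
```

```text
[ 0.51424757 -0.34020142  0.40479624]
0.07001768175647363
0.08412657377057363
0.06936591594140988
0.08420242765410679
[ 0.51299467 -0.34301015  0.05      ]
0 -0.011 [[357.9, 255.3], [269.7, 255.6]]
0 0.011 [[359.3, 219.6], [268.0, 219.9]]
0.01 -0.011 [[360.3, 263.2], [267.2, 263.5]]
0.01 0.011 [[361.8, 225.7], [265.3, 226.0]]
0.02 -0.011 [[363.1, 272.1], [264.4, 272.4]]
0.02 0.011 [[364.8, 232.6], [262.3, 233.0]]
0.03 -0.011 [[366.1, 282.1], [261.2, 282.5]]
0.03 0.011 [[368.1, 240.5], [258.8, 240.8]]
```

```bash
python3 -m jog '{"claw":[0.6,0.6,0.6,0.6,0.6,0.6,0.6,0.6],"slide":[[2,4,0.2],[5,6.9,0.3],[9,6.9,0.3],[12,6.9,0.3],[14.5,6.9,0.3],[16.4,6.9,0.3],[16.4,6.9,0.3],[16.4,6.9,0.3]],"yaw":[1.2,1.2,1.2,1.2,1.2,1.2,1.2,1.2]}' 40; python3 - <<'E'
from go import *
from plant import imaging
import pickle
c=imaging.read_camera("wrist"); cv2.imwrite("pics/w6.png",c["pixels"]); s=imaging.read_camera("scene")
cv2.imwrite("pics/s6.png",cv2.resize(s["pixels"][160:260,170:270],None,fx=6,fy=6,interpolation=cv2.INTER_CUBIC))
report((.514,-.3425,.045),-95.7)
E
```

```text
t: 11.9
tcp_pos: [0.5148, -0.3424, 0.0757]
ee_rot: [0.474, 0.525, 0.474, -0.524]
force: [0.1, 0.6, 0.4]
finger_gap: 0.051
t 12.0 tcp [ 0.515 -0.343  0.077] gap 51.6 F [-0.194  0.008  0.47 ] q7 -1.1307298364596512
axes x,y,z(cols) [[0.002, 0.995, -0.101], [-0.001, -0.101, -0.995], [-1.0, 0.003, 0.001]] jaw deg -95.81506230025236
slide cm [ 3.182 -0.157 -0.064]
yaw -0.1149343915527587 or 179.88506560844723
```

View pics/w6.png

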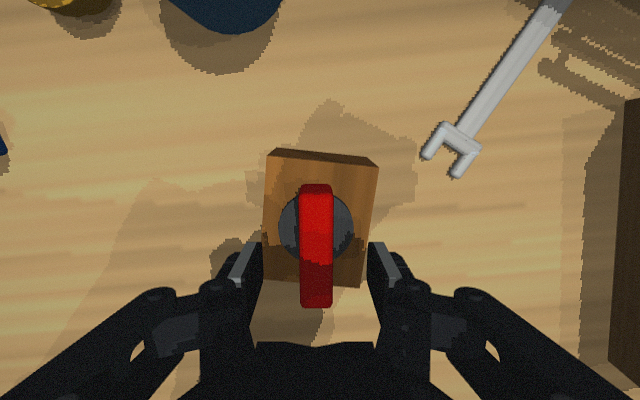

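View pics/s6.png

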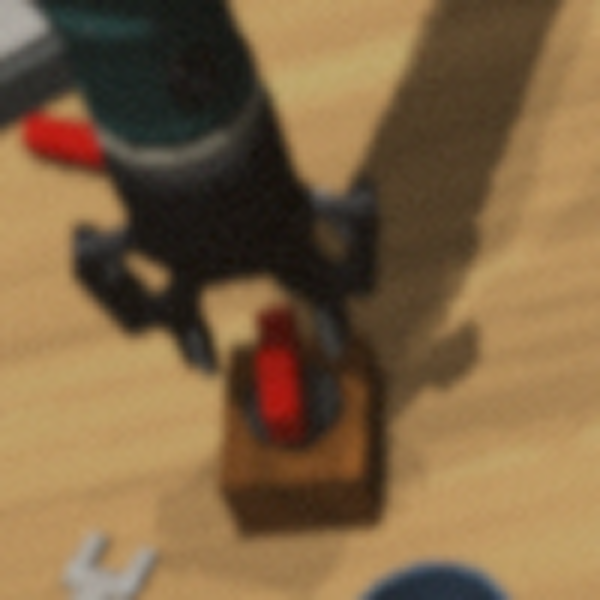

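```bash
python3 -m jog '{"claw":[0.6,0.6,0.6,0.6,0.6],"slide":[[1,-0.1,0],[1.8,-0.1,0],[2.5,-0.1,0],[3,-0.1,0],[3,-0.1,0]],"yaw":[0,0,0,0,0]}' 40; python3 - <<'E'
from go import *
from plant import imaging
import pickle
c=imaging.read_camera("wrist"); cv2.imwrite("pics/w7.png",c["pixels"][100:400,150:500]); s=imaging.read_camera("scene")
cv2.imwrite("pics/s7.png",cv2.resize(s["pixels"][160:260,170:270],None,fx=6,fy=6,interpolation=cv2.INTER_CUBIC))
report((.514,-.3425,.04),-95.7)
E
```

```text
t: 12.5
tcp_pos: [0.5126, -0.3424, 0.0443]
ee_rot: [-0.473, -0.525, -0.474, 0.525]
force: [0.1, -0.2, -0.5]
finger_gap: 0.0512
t 12.6 tcp [ 0.513 -0.343  0.045] gap 51.1 F [ 0.074 -0.241 -0.143] q7 -1.1300804060597869
axes x,y,z(cols) [[-0.0, 0.995, -0.102], [0.0, -0.102, -0.995], [-1.0, -0.0, -0.0]] jaw deg -95.87960430736717
slide cm [ 0.512  0.074 -0.033]
yaw -0.17960159933151112 or 179.82039840066852
```

View pics/w7.png

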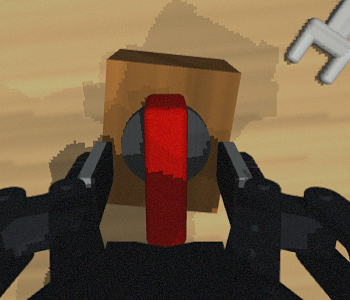

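View pics/s7.png

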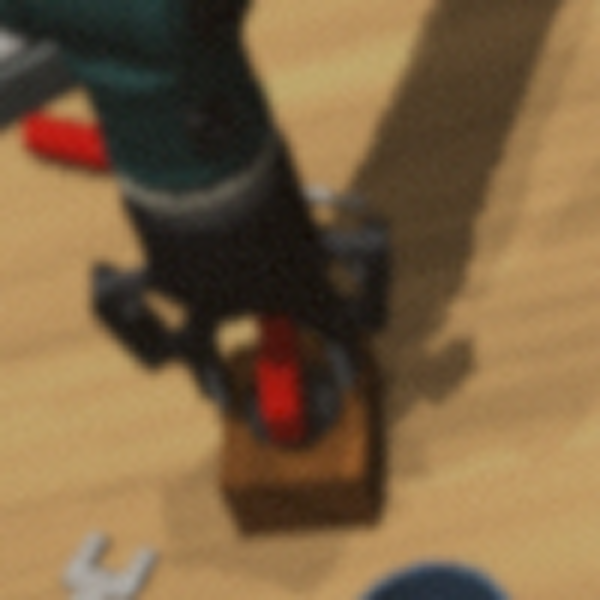

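```bash
python3 -m jog '{"claw":[0.6,0.6,0,0,0,0,0,0],"slide":[[0.4,0.07,0],[0.4,0.07,0],[0.4,0.07,0],[0.4,0.07,0],[0.4,0.07,0],[0.4,0.07,0],[0.4,0.07,0],[0.4,0.07,0]],"yaw":[0,0,0,0,0,0,0,0]}' 80; python3 go.py
```

```text
t: 13.4
tcp_pos: [0.5141, -0.3431, 0.0417]
ee_rot: [0.474, 0.525, 0.474, -0.525]
force: [-1.4, 0.6, 3.4]
finger_gap: 0.0168
t 13.4 tcp [ 0.514 -0.343  0.042] gap 16.8 F [-1.412  0.609  3.421] q7 -1.1303850274282414
axes x,y,z(cols) [[0.0, 0.995, -0.103], [-0.0, -0.103, -0.995], [-1.0, 0.0, 0.0]] jaw deg -95.88329145172442
```

```bash
python3 -m jog '{"claw":[0,0,0,0,0,0,0,0],"slide":[[-1,0,0],[-3,0,0],[-6,0,0],[-9,0,0],[-12,0,0],[-14,0,0],[-16,0,0],[-16,0,0]],"yaw":[0,0,0,0,0,0,0,0]}' 80; python3 go.py .573 -.05 .22 -94
```

```text
t: 14.2
tcp_pos: [0.5153, -0.3437, 0.2041]
ee_rot: [0.475, 0.526, 0.472, -0.524]
force: [1.2, -1.0, -2.7]
finger_gap: 0.0168
t 14.2 tcp [ 0.515 -0.344  0.204] gap 16.8 F [ 1.234 -0.96  -2.718] q7 -1.1352710109781763
axes x,y,z(cols) [[0.005, 0.995, -0.103], [-0.003, -0.103, -0.995], [-1.0, 0.005, 0.002]] jaw deg -95.88974939997243
slide cm [ -1.642   2.733 -29.801]
yaw -1.889153564211998 or 178.110846435788
```

```bash
python3 -m jog '{"claw":[0,0,0,0,0,0,0,0],"slide":[[-1,0.4,-3],[-1.6,0.8,-7.5],[-1.6,1.2,-12],[-1.6,1.6,-16.5],[-1.6,2,-21],[-1.6,2.4,-25.5],[-1.6,2.7,-29.8],[-1.6,2.7,-29.8]],"yaw":[0,0,0,0,0,0,0,0]}' 80; python3 -m jog '{"claw":[0,0],"slide":[[0,0,0],[0,0,0]],"yaw":[0,0]}' 80; python3 - <<'E'
from go import *
from plant import imaging
import pickle
c=imaging.read_camera("wrist"); cv2.imwrite("pics/w8.png",c["pixels"]); pickle.dump(c,open("w8.pkl","wb"))
report()
E
```

```text
t: 15.0
tcp_pos: [0.5716, -0.0391, 0.2159]
ee_rot: [0.475, 0.523, 0.479, -0.521]
force: [0.5, 0.2, -2.6]
finger_gap: 0.0165
t: 15.2
tcp_pos: [0.5702, -0.0506, 0.2163]
ee_rot: [-0.473, -0.524, -0.474, 0.526]
force: [-0.4, -0.5, -2.3]
finger_gap: 0.017
t 15.25 tcp [ 0.57  -0.051  0.217] gap 16.9 F [ 1.008 -0.645 -3.194] q7 -1.6700606223120735
axes x,y,z(cols) [[-0.002, 0.994, -0.105], [-0.001, -0.105, -0.994], [-1.0, -0.002, 0.001]] jaw deg -96.0366390819533
```

View pics/w8.png

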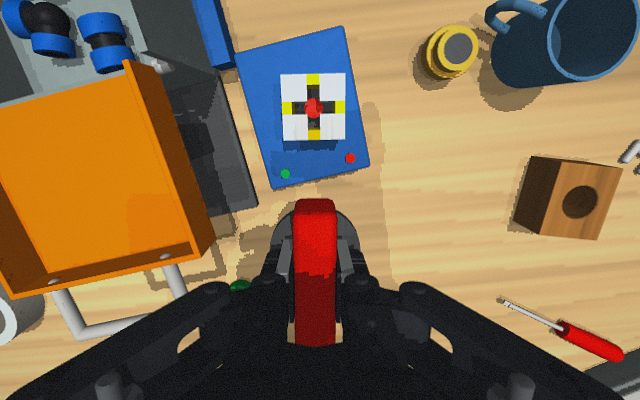

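```bash
python3 - <<'E'
from h import *
import pickle
np.set_printoptions(precision=4,suppress=True)
c=pickle.load(open("w8.pkl","rb"))
h=cv2.cvtColor(c["pixels"],cv2.COLOR_BGR2HSV)
x0,y0,x1,y1=270,60,360,160
m=np.zeros((400,640),np.uint8); m[y0:y1,x0:x1]=cv2.inRange(h,(22,150,120),(34,255,255))[y0:y1,x0:x1]
n,l,st,ce=cv2.connectedComponentsWithStats(m)
for i in range(n): print(st[i],ce[i])
w=np.zeros_like(m); w[y0:y1,x0:x1]=cv2.inRange(h,(0,0,170),(180,50,255))[y0:y1,x0:x1]|m[y0:y1,x0:x1]
k=max(cv2.findContours(w,0,1)[0],key=cv2.contourArea);r=cv2.minAreaRect(k);print("block",r)
b=onz(c,cv2.boxPoints(r),.105)
print("block centre",onz(c,[r[0]],.105),[np.linalg.norm(b[i]-b[(i+1)%4]) for i in range(4)],[np.degrees(np.arctan2(*(b[(i+1)%4]-b[i])[[1,0]])) for i in range(4)])
# red plunger
rr=np.zeros_like(m); rr[95:125,300:328]=(cv2.inRange(h,(0,150,80),(8,255,255))|cv2.inRange(h,(172,150,80),(180,255,255)))[95:125,300:328]
M=cv2.moments(rr,True); print("plunger",M["m10"]/M["m00"],M["m01"]/M["m00"],onz(c,[(M["m10"]/M["m00"],M["m01"]/M["m00"])],.075))
cv2.imwrite("pics/w8c.png",cv2.resize(c["pixels"][60:160,270:360],None,fx=6,fy=6,interpolation=cv2.INTER_CUBIC))
E
```

```text
[     0      0    640    400 255497] [319.5128 199.6827]
[307  74  12  11 132] [312.5  79. ]
[335 101  10  12 120] [339.5 106.5]
[282 102  10  12 120] [286.5 107.5]
[308 129  12  11 131] [313.542  134.0382]
block ((312.3494567871094, 93.02169799804688), (39.143978118896484, 64.04520416259766), 88.91908264160156)
block centre [[ 0.6555 -0.0574  0.105 ]] [np.float64(0.05313199587870519), np.float64(0.031283922396811055), np.float64(0.054849061616373686), np.float64(0.031311733367415745)] [np.float64(-94.97206396760018), np.float64(176.62476991054584), np.float64(85.05775766719256), np.float64(-6.5190022308446105)]
plunger 313.11724137931037 107.62068965517241 [[ 0.6441 -0.0567  0.075 ]]
```

View pics/w8c.png

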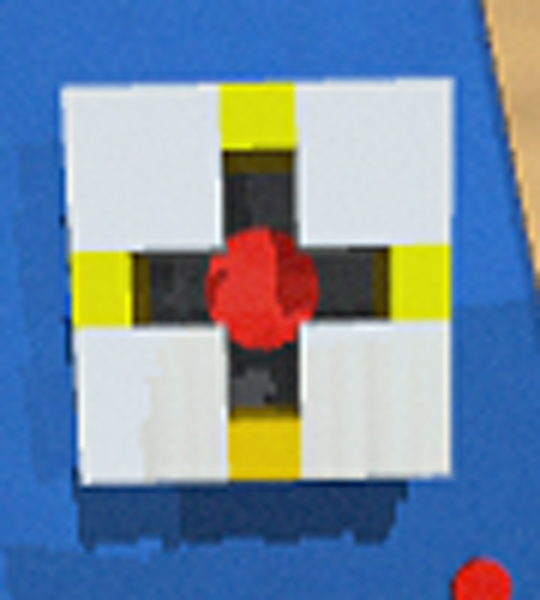

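```bash
python3 - <<'E'
from h import *
import pickle
np.set_printoptions(precision=4,suppress=True)
c=pickle.load(open("w8.pkl","rb"))
P=onz(c,[(312.5,79),(339.5,106.5),(286.5,107.5),(313.54,134.04)],.105);print(P,P.mean(0))
for a,b in((0,3),(2,1)):
    v=P[a]-P[b];print(np.linalg.norm(v),np.degrees(np.arctan2(v[1],v[0])), (P[a]+P[b])/2)
# same feature for key in view: key angle consistency check using slot px vs. grip px
E
python3 go.py .6435 -.057 .2 -94
```

```text
[[ 0.6665 -0.0587  0.105 ]
 [ 0.6422 -0.0792  0.105 ]
 [ 0.6461 -0.0342  0.105 ]
 [ 0.6216 -0.0548  0.105 ]] [ 0.6441 -0.0567  0.105 ]
0.04497960603555616 -4.9242522955753065 [ 0.644  -0.0567  0.105 ]
0.04518704384685954 85.05377796703091 [ 0.6442 -0.0567  0.105 ]
t 15.25 tcp [ 0.57  -0.051  0.217] gap 16.9 F [ 1.008 -0.645 -3.194] q7 -1.6700606223120735
axes x,y,z(cols) [[-0.002, 0.994, -0.105], [-0.001, -0.105, -0.994], [-1.0, -0.002, 0.001]] jaw deg -96.0366390819533
slide cm [ 1.639  7.337 -0.189]
yaw -2.0367596619281723 or 177.96324033807184
```

```bash
python3 go.py .6441 -.0567 .16 -94.93; python3 -m jog '{"claw":[0,0,0,0,0,0,0,0],"slide":[[0,3,-0.1],[1,6,-0.15],[3,7.38,-0.2],[5,7.38,-0.2],[5.6,7.38,-0.2],[5.6,7.38,-0.2],[5.6,7.38,-0.2],[5.6,7.38,-0.2]],"yaw":[-1.1,-1.1,-1.1,-1.1,-1.1,-1.1,-1.1,-1.1]}' 80; python3 go.py .6441 -.0567 .145 -94.93
```

```text
t 15.25 tcp [ 0.57  -0.051  0.217] gap 16.9 F [ 1.008 -0.645 -3.194] q7 -1.6700606223120735
axes x,y,z(cols) [[-0.002, 0.994, -0.105], [-0.001, -0.105, -0.994], [-1.0, -0.002, 0.001]] jaw deg -96.0366390819533
slide cm [ 5.639  7.401 -0.23 ]
yaw -1.1067605889239878 or 178.89323941107602
t: 16.05
tcp_pos: [0.6456, -0.0552, 0.1626]
ee_rot: [0.479, 0.521, 0.478, -0.52]
force: [-0.4, 0.1, -2.6]
finger_gap: 0.0165
t 16.05 tcp [ 0.646 -0.055  0.163] gap 16.5 F [-0.412  0.145 -2.607] q7 -1.6456169527473734
axes x,y,z(cols) [[0.002, 0.996, -0.084], [-0.0, -0.084, -0.996], [-1.0, 0.002, -0.0]] jaw deg -94.81432106640233
slide cm [ 1.764 -0.138  0.163]
yaw 0.1156767359514332 or -179.8843232640486
```

```bash
python3 -m jog '{"claw":[0,0],"slide":[[0.2,0,0],[0.2,0,0]],"yaw":[0,0]}' 80;  python3 - <<'E'
from go import *
from plant import imaging
c=imaging.read_camera("wrist"); cv2.imwrite("pics/w9.png",c["pixels"][100:400,160:480])
a=[]
for i in range(4):
    s,R_,p=report((.6441,-.0567,.1387),-94.93)
    c=imaging.read_camera("scene")
cv2.imwrite("pics/s9.png",cv2.resize(c["pixels"][140:260,270:390],None,fx=5,fy=5,interpolation=cv2.INTER_CUBIC))
E
```

```text
t: 16.25
tcp_pos: [0.645, -0.0547, 0.1599]
ee_rot: [0.479, 0.521, 0.479, -0.52]
force: [-0.5, -0.8, -1.7]
finger_gap: 0.0169
t 16.3 tcp [ 0.645 -0.055  0.16 ] gap 16.9 F [-0.557  0.027 -3.162] q7 -1.6457028874840443
axes x,y,z(cols) [[0.0, 0.997, -0.083], [-0.0, -0.083, -0.997], [-1.0, 0.0, -0.0]] jaw deg -94.77281679048195
slide cm [ 2.107 -0.075  0.206]
yaw 0.15718262044743653 or -179.84281737955257
t 16.35 tcp [ 0.645 -0.055  0.16 ] gap 16.8 F [ 0.334 -0.345 -2.398] q7 -1.6456892547353228
axes x,y,z(cols) [[0.0, 0.997, -0.083], [-0.0, -0.083, -0.997], [-1.0, 0.0, -0.0]] jaw deg -94.77444050346512
slide cm [ 2.099 -0.076  0.205]
yaw 0.15555900192807248 or -179.84444099807195
t 16.4 tcp [ 0.645 -0.055  0.16 ] gap 16.5 F [-0.72  -0.462 -2.664] q7 -1.6457124774769598
axes x,y,z(cols) [[0.0, 0.997, -0.083], [-0.0, -0.083, -0.997], [-1.0, 0.0, -0.0]] jaw deg -94.77144271959746
slide cm [ 2.093 -0.078  0.21 ]
yaw 0.15855671460013368 or -179.84144328539986
t 16.45 tcp [ 0.645 -0.055  0.16 ] gap 16.7 F [-0.371  0.368 -2.944] q7 -1.6456989710102021
axes x,y,z(cols) [[0.0, 0.997, -0.083], [-0.0, -0.083, -0.997], [-1.0, 0.0, 0.0]] jaw deg -94.77087682175478
slide cm [ 2.085 -0.077  0.207]
yaw 0.15912328470521778 or -179.84087671529477
```

View pics/w9.png

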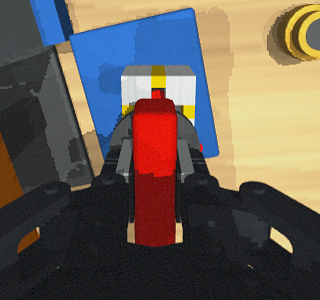

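View pics/s9.png

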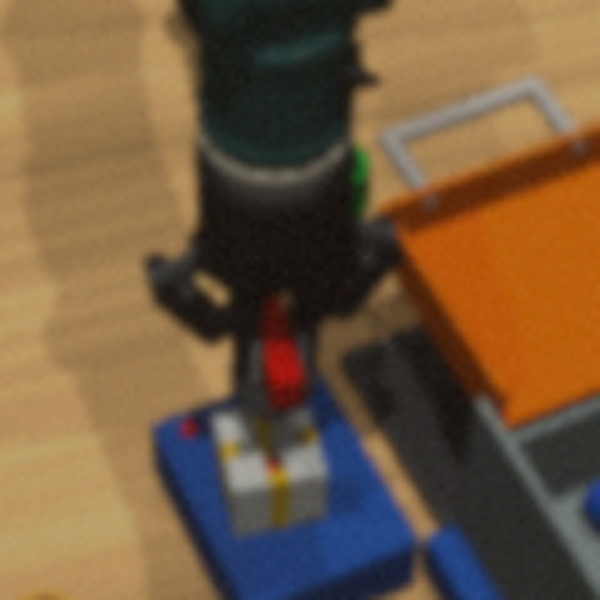

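```bash
python3 -m jog '{"claw":[0,0,0,0,0,0],"slide":[[0.3,-0.08,0.2],[1,-0.08,0.2],[1.8,-0.08,0.2],[2.4,-0.08,0.2],[2.9,-0.08,0.2],[2.9,-0.08,0.2]],"yaw":[0.2,0.2,0.2,0.2,0.2,0.2]}' 80;  python3 go.py .6441 -.0567 .1387 -94.93
```

```text
t: 17.1
tcp_pos: [0.6432, -0.0566, 0.1291]
ee_rot: [-0.477, -0.521, -0.478, 0.522]
force: [-0.1, -0.3, -2.9]
finger_gap: 0.0167
t 17.1 tcp [ 0.643 -0.057  0.129] gap 16.7 F [-0.052 -0.268 -2.932] q7 -1.6467369253296087
axes x,y,z(cols) [[-0.002, 0.996, -0.087], [0.0, -0.087, -0.996], [-1.0, -0.002, 0.0]] jaw deg -94.97039054737981
slide cm [-0.959  0.088  0.005]
yaw -0.040402893451583564 or 179.95959710654842
```

```bash
python3 -m jog '{"claw":[0,0,0,0,0],"slide":[[0.2,0.06,0],[0.4,0.06,0],[0.6,0.06,0],[0.8,0.06,0],[0.8,0.06,0]],"yaw":[0,0,0,0,0]}' 80;  python3 go.py .6441 -.0567 .0967 -94.93
```

```text
t: 17.6
tcp_pos: [0.6444, -0.0567, 0.1221]
ee_rot: [-0.478, -0.521, -0.478, 0.521]
force: [-0.0, 0.3, -3.6]
finger_gap: 0.0169
t 17.6 tcp [ 0.644 -0.057  0.122] gap 16.9 F [-0.023  0.269 -3.644] q7 -1.6469618551883751
axes x,y,z(cols) [[-0.001, 0.996, -0.087], [0.0, -0.087, -0.996], [-1.0, -0.001, 0.0]] jaw deg -94.97545066234106
slide cm [ 2.541 -0.026 -0.001]
yaw -0.04545198517302411 or 179.95454801482697
```

```bash
python3 -m jog '{"claw":[0,0,0,0,0,0],"slide":[[0.4,0,0],[0.8,0,0],[1.1,0,0],[1.4,0,0],[1.7,0,0],[1.7,0,0]],"yaw":[0,0,0,0,0,0]}' 100;  python3 go.py .6441 -.0567 .0967 -94.93
```

```text
t: 18.2
tcp_pos: [0.6447, -0.0568, 0.1059]
ee_rot: [-0.478, -0.521, -0.478, 0.521]
force: [-2.4, -0.0, 4.4]
finger_gap: 0.0164
t 18.2 tcp [ 0.645 -0.057  0.106] gap 16.4 F [-2.383 -0.048  4.393] q7 -1.6477324527402555
axes x,y,z(cols) [[-0.0, 0.996, -0.087], [-0.0, -0.087, -0.996], [-1.0, -0.0, 0.0]] jaw deg -94.98636808851509
slide cm [ 0.92  -0.058 -0.004]
yaw -0.05636828953845406 or 179.94363171046155
```

```bash
python3 -m jog '{"claw":[0,0,0,0,0,0],"slide":[[0.3,0,0],[0.6,0,0],[0.8,0,0],[0.95,0,0],[1.05,0,0],[1.05,0,0]],"yaw":[0,0,0,0,0,0]}' 100;  python3 go.py .6441 -.0567 .0967 -94.93
```

```text
t: 18.8
tcp_pos: [0.6448, -0.0568, 0.0968]
ee_rot: [0.478, 0.521, 0.478, -0.521]
force: [-4.3, 0.5, 10.4]
finger_gap: 0.0165
t 18.8 tcp [ 0.645 -0.057  0.097] gap 16.5 F [-4.254  0.488 10.388] q7 -1.6481974176800538
axes x,y,z(cols) [[0.0, 0.996, -0.087], [-0.0, -0.087, -0.996], [-1.0, 0.0, -0.0]] jaw deg -94.99390446335227
slide cm [ 0.013 -0.067 -0.005]
yaw -0.063904507626893 or 179.9360954923731
```

```bash
python3 -m jog '{"claw":[0,0,0,0,0],"slide":[[0.15,-0.05,0],[0.3,-0.05,0],[0.3,-0.05,0],[0.3,-0.05,0],[0.3,-0.05,0]],"yaw":[0,0,0,0,0]}' 100;  python3 - <<'E'
from go import *
from plant import imaging
report((.6441,-.0567,.0967))
w=imaging.read_camera("wrist")["pixels"]; c=imaging.read_camera("scene"); t=imaging.read_camera("top")
cv2.imwrite("pics/w10.png",w[60:360,150:490]);cv2.imwrite("pics/s10.png",cv2.resize(c["pixels"][150:290,280:470],None,fx=4,fy=4,interpolation=cv2.INTER_CUBIC))
cv2.imwrite("pics/s10b.png",c["pixels"]);cv2.imwrite("pics/t10.png",t["pixels"])
E
```

```text
t: 19.3
tcp_pos: [0.6448, -0.0568, 0.0967]
ee_rot: [0.478, 0.522, 0.477, -0.521]
force: [-8.5, 0.4, 26.6]
finger_gap: 0.0165
t 19.3 tcp [ 0.645 -0.057  0.097] gap 16.5 F [-8.452  0.393 26.567] q7 -1.648325588095043
axes x,y,z(cols) [[0.001, 0.996, -0.087], [-0.0, -0.087, -0.996], [-1.0, 0.001, -0.0]] jaw deg -94.99944252937824
slide cm [-0.001 -0.067 -0.001]
```

View pics/w10.png

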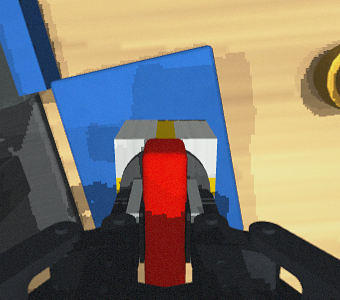

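View pics/s10.png

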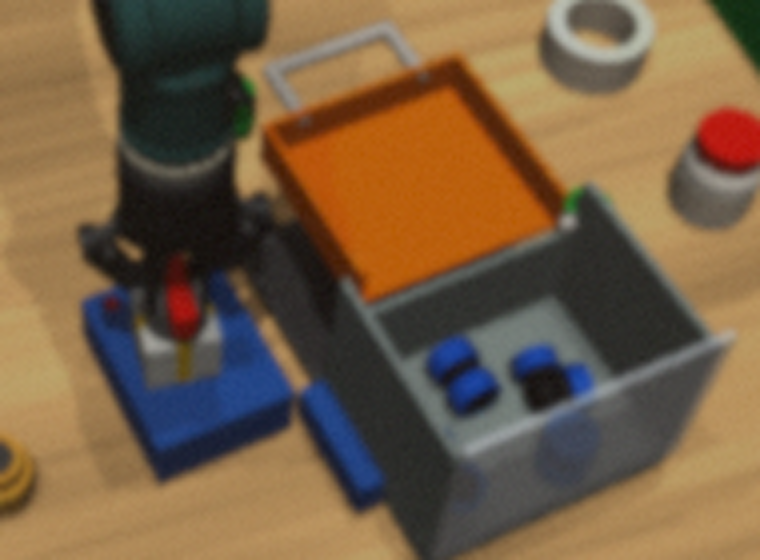

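View pics/t10.png

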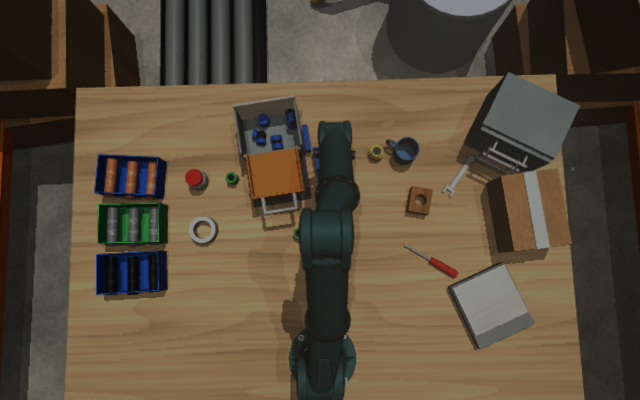

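```bash
python3 -c "
from plant import workorder,status
print(workorder.finish_job()); s=status.get_state(); print(s['t'],s['tcp_pos'],s['force'],s['finger_gap'])"
```

```text
the job is handed in; nothing more can be done
None
the job is handed in; nothing more can be done
```

I handed the job in at about 19.5 s. The four fittings are in the hopper, and the gripper is still holding the drive key pressed down in the socket.

- **Tipping:** I lifted the tray by its handle to about 1.1 rad. The last top view shows all four fittings in the hopper and the empty tray back level.
- **Key:** I took it from the stand, turned it about 1° to match the socket, and slid it in. It passed the 12 mm stop for misaligned splines without resistance. It met the spring with about 7 N.
- **Fully home:** The tool stopped at z 0.0967 m, the height I had worked out for home. Commanding it 3 mm further did not move it, but the upward force rose from about 10 N to 27 N. That indicates the collar is sitting on the socket.
- **Grip:** It was set to 100 N, with the finger opening steady at about 16.5 mm on the 18 mm grip.
- **Bystanders:** They appear where they started in the last top view. The green fitting near the handle is mostly hidden behind the arm in that view, so I could only partly check it.

**What disagreed or went wrong:**
- **First handle grasp:** The fingers shut on top of the bar, pressing with about 10 N. The real fingertips seem to sit about 20 mm behind the reported TCP. I lowered the tool, the second grasp held, and I allowed for the offset from then on.
- **Sideways force:** A push of about 8 N towards the robot remained on the seated key at the end.
- **No reading after hand-in:** The state could no longer be read, so I have no check of the final second.

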